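# Fit a sight glass and screw down its retaining ring

## Robot

A 6-joint arm with a two-finger parallel gripper is mounted at the origin on a cart in front of the work surface, level with it; the furniture and walls round the work are solid. World frame = base frame: x ahead of the robot, y to its left, z up, the work surface at z = 0. Lengths are in mm, angles in degrees, forces in N, time in s.
With the tool pointing down it reaches from about 300 to 850 mm from the base axis. Payload 4.2 kg.
Tool frame: the origin (TCP) lies at the very end of the fingers, on their centre line; the grasp point (between the pads) lies env.pinch_z behind it (env.pinch_z is the distance from the TCP to the grasp point, in mm); z points along the fingers, y is the line along which they close (so a half turn about z gives the same grasp; the last joint's range is limited). The gripper opens to 91 mm and grips with 3 to 60 N. Pads are 32 mm wide; open, the fingers measure 118 mm over their backs; the gripper's body (76 mm by 178 mm) begins 60 mm behind the grasp point.
Start: joints at [-71.104, 18.312, 89.639, -0, 72.044, -1.146], TCP at [197.062, -540.194, 213.976] pointing down, gripper open.
Joint ranges: [-177.97, 177.97], [-48.28, 115.42], [12.27, 149.76], [-77.06, 257.06], [2.81, 150.46], [-146.56, 146.56]. Speed limits (degrees/s): [147.25, 147.25, 180, 180, 180, 180].

## Interface

Orientations are given as [roll, pitch, yaw] about the fixed x, y, z axes, in that order (R = Rz(yaw) Ry(pitch) Rx(roll)).
In Python, from workcell import state, vision, job_done, env gives the robot as it stands.
- The arm moves only by the tool servo_tool, never from a script. Its argument "rows" is a list of rows, each a list of 5 numbers: the shift along the tool's x, y, z scaled (see below), then the turn about the tool's z scaled (see below), then the opening, from 0 (shut) to 1 (fully open). A call has 1 to 20 rows; each row is the pose to reach, as a shift and turn from the pose commanded when the call began, along the tool's axes at that moment; what a row does not reach only later rows make up. The controller multiplies each number of a shift by 200 mm and each number of a turn by 90 degrees. A row lasts 1/12 s, in which the tool goes at most 41.7 mm and 7.16 degrees, less where a joint would pass 70% of its speed; a pose out of reach is approached as far as the arm can. A call with a number of a shift or a turn outside -1 to 1 is refused whole. A call with a gripper value outside its range is refused whole. The fingers move at their own pace and stop on an object; "force" is the grip in N (left out, the last holds). Time passes only in rows, so rows that repeat a pose let the fingers close. It gives the time, the measured TCP pose, the force, the opening and the grip force at its end, in the units of the state.
- state(): the state, without advancing time (a new reading comes with each control period).
- vision.grab_frame(name): name is "side" or "top" or "wrist"; returns the picture (384x512x3 uint8, red, green, blue); there is no depth.
- vision.camera_info(name): a dict with "vertical_fov" (degrees; the focal length in pixels is half the picture's height over the tangent of half this angle, whatever the lens; pixels are square), "cx", "cy" (the principal point, pixels), "T" (4x4, takes a point from camera to world coordinates). Camera axes: x right, y up, looking along -z (the intrinsics and any distortion apply to the point x, -y, -z); pixel columns grow to the right and rows downward; lengths in mm; the calibration is good to about 2 mm. A picture is of the moment at which its call begins: read the wrist's pose just before it. camera_info takes no time and is no camera call; for the wrist camera it gives the pose at the moment of the call.
- job_done(): hands the job in; it is judged then, once.
The state is a dict: "time_s": time; "qpos": joint angles; "qvel": joint speeds; "effort": joint torques, N m; "ee_pos": TCP position; "ee_rot": TCP orientation; "force": force on the tool from outside, world axes, zero at the start; "torque": the same for the moment, N m; "gripper_width": finger opening in mm; "gripper_force": force on a finger pad.
Only numpy, scipy, OpenCV 4.12 (cv2) and the standard library are available. Lean on these libraries where they do the work, as an engineer would, in place of code of your own. Each camera call takes 0.05 s, during which the arm holds its last target. There are 200 camera calls.

## Task

Set the sight glass into the bore of its cell and let go of it, then lower the hexagon retaining ring over it with its lugs through the gaps in the thread. Turn the ring clockwise by feel until it is snug on the glass, firm but not overtight, and let go; leave the other things alone.

Things in the scene. Friction and masses are not known exactly. Their poses are not given: they have to be found in the camera images.
- cell: The sight-glass cell, fixed to the bench: 100 x 100 x 10 mm dark steel foot, upright round aluminium neck. Origin on the bore's axis at bench height, z up. Outside, at the top, is a three-start thread: three ridges, each 80 degrees long, and three 40 degree gaps between them; the gaps' middles lie in this body's +x direction and at 120 and 240 degrees from it.
- cell_rim (a point): Centre of the bore's mouth, level with its rim, 55 mm above the bench. The bore is 38.6 mm wide with a 2 mm chamfer at its mouth, the wall 44 mm across outside, the thread 52 mm across. Each ridge is 3 mm thick, its underside falls clockwise (seen from above) from 51 mm to 43 mm above the bench, 5.5 mm per radian.
- cell_seat (a point): Point on the bore's axis at the nominal height of the gasket's top, 45 mm above the bench (bore 10 mm deep). The packing below the gasket differs from job to job, so the true height is up to 2.2 mm more or less and is not known. The rubber gasket gives 1 mm per 14 N.
- glass_mid (a point): The sight glass: a plain round disc of dull grey-green glass in a steel rim, 36 mm diameter, 20 mm thick, 0.1 kg, lying flat on the bench, either side up. The point is its centre, half-way up (10 mm); z is its axis. Seated, its upper 8 to 12 mm stand proud of the cell's rim, so it can be held there while it is set in; 1.3 mm play all round.
- ring_mid (a point): The retaining ring: steel hexagon ring, 63 mm across flats (73 over corners), 28 mm high, 0.12 to 0.2 kg, lying with its flange up. The point is its centre, half-way up (14 mm). Lugs in the gaps, it rests on the glass with its lower edge about 42 mm above the bench; stuck on top of the thread it stands 3 to 10 mm higher. It stays where it is left.
- ring_flange (a point): Centre of the ring's top face, 28 mm above its lower edge; 5 mm flange, 24 mm hole. Turned clockwise from the gaps the ring runs free until the thread bites, 14 to 68 degrees on (depending on the packing): a ring held at one height then starts to be pulled down, 2 or 3 N. From there each degree adds about 1.2 N on the glass. Snug is 6 to 18 N; over 30 N breaks it. Past 95 degrees the ring comes off.
- ring_lug (a point): Middle of one of the ring's three lugs, 25.5 mm from the ring's axis in its +x direction, 3.5 mm above its lower edge; the others are at 120 and 240 degrees. They point inward at the middles of every second flat, are 9 mm wide and 5 mm high, and their tips lie on a 47 mm circle. A small rib on top of the flange marks each lug.
- packer_a: Bystander: a small steel block, 20 x 45 x 18 mm, origin under its centre.
- strap_b: Bystander: a slotted steel clamping strap, 38 x 135 x 18 mm, origin under its centre.
- nut_1: Bystander: a steel hexagon nut, 24 x 27 x 19 mm, origin under its centre.
Things that resemble listed ones, but are neither listed nor needed, are in the scene too. Leave any blue or turquoise look-alike of the part that bears glass_mid alone.

How it is judged:
By the outcome, as a careful person would: the job done as asked, in the order asked, and still so for the second after the job is handed in, with the robot touching nothing.
It also fails if it takes over 67 s, if anything falls off the work surface, if the arm or the gripper's body presses on something with over 40 N, if the wrist force passes 120 N, or if a joint passes its speed limit or range.

## Working session

There is one attempt and no reset: what is moved stays moved. The work goes in short steps, Python scripts to look and compute and a tool call to move; the robot and the scene stay as the last step left them, time stands still between calls to the robot, and variables do not carry over. Pictures are saved under pics/ and viewed, at most 10 in all, crops included, and the job is handed in when it is done.

Besides the shell and the picture viewer there is one more tool, called after "Emit:" as name(argument=value, ...), one argument or row to a line, values as JSON. servo_tool: Moves the arm, as the interface text tells. Its arguments: {"type":"object","properties":{"rows":{"type":"array"},"force":{"type":"number"}},"required":["rows"]}

```bash
ls; mkdir -p pics; python3 - <<'E'
from workcell import state, vision, env
import cv2,numpy as np
print(state(), env.pinch_z)
for n in("side","top","wrist"):
    c=vision.camera_info(n); print(n,{k:(np.round(v,3).tolist() if k=="T" else v) for k,v in c.items()})
    cv2.imwrite(f"pics/{n}0.png",vision.grab_frame(n)[:,:,::-1])
a=cv2.imread("pics/top0.png");cv2.imwrite("pics/top0b.png",cv2.resize(a,(800,600),interpolation=cv2.INTER_CUBIC))
E
```

```text
pics
{'time_s': 0.0, 'qpos': array([-7.11038053e+01,  1.83504746e+01,  8.97038846e+01, -7.76993847e-04,
        7.20434867e+01, -1.14540487e+00]), 'qvel': array([-0.04390023,  0.02900273,  0.13798912, -0.02063111, -0.08832475,
        0.02369572]), 'effort': array([ 1.34642014e-03, -4.12455368e+01, -2.31969130e+01,  7.26241199e-02,
        4.56223497e-02, -1.62880160e-04]), 'ee_pos': array([ 196.89839618, -539.72142012,  213.14905298]), 'ee_rot': array([-1.79902159e+02, -1.21732370e-03,  2.00418387e+01]), 'force': array([0.35728061, 0.40001889, 0.66916296]), 'torque': array([0.02870625, 0.00033786, 0.0512793 ]), 'gripper_force': 0.0, 'gripper_width': 91.37670064828801} 18.8
side {'vertical_fov': 56.5094986006189, 'cx': 259.8877717992085, 'cy': 190.431591976023, 'T': [[0.913, 0.2, -0.356, 243.646], [-0.408, 0.47, -0.783, -691.057], [0.011, 0.86, 0.511, 533.714], [0.0, 0.0, 0.0, 1.0]]}
top {'vertical_fov': 45.40922400940777, 'cx': 248.93979938300387, 'cy': 194.10482871331735, 'T': [[-0.012, 0.993, -0.119, 425.966], [-1.0, -0.014, -0.017, 18.069], [-0.018, 0.119, 0.993, 1251.816], [0.0, 0.0, 0.0, 1.0]]}
wrist {'vertical_fov': 59.17110129217061, 'cx': 256.7932224698624, 'cy': 196.7337063889485, 'T': [[0.343, 0.899, 0.271, 274.138], [-0.939, 0.329, 0.098, -510.393], [-0.001, -0.288, 0.958, 384.856], [0.0, 0.0, 0.0, 1.0]]}
```

View pics/top0b.png

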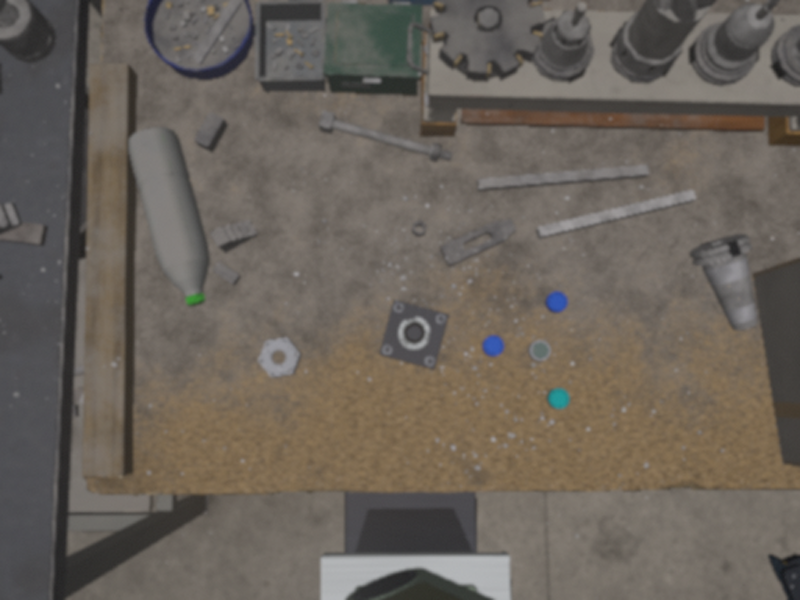

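The top view (800-wide scale) shows four discs. The grey-green one with a steel rim at (540,350) matches the sight glass. The blue ones at (493,346) and (557,302) and the turquoise one at (558,398) are the look-alikes. The ring is at (279,357) and the cell at (414,333).

```bash
cat > h.py <<'E'
from workcell import state, vision, env
import cv2,numpy as np
def ray(n,uv,z,c=None):
    c=c or vision.camera_info(n); f=192/np.tan(np.radians(c["vertical_fov"]/2)); T=np.array(c["T"])
    d=T[:3,:3]@np.array([(uv[0]-c["cx"])/f,-(uv[1]-c["cy"])/f,-1.]); o=T[:3,3]
    return o+d*(z-o[2])/d[2]
def proj(n,P,c=None):
    c=c or vision.camera_info(n); f=192/np.tan(np.radians(c["vertical_fov"]/2)); T=np.array(c["T"])
    p=T[:3,:3].T@(np.array(P)-T[:3,3]); return [c["cx"]+f*p[0]/-p[2], c["cy"]-f*p[1]/-p[2]]
E
python3 - <<'E'
from h import *
s=.64
for n,u,z in(("glass",(540,350),20),("ring",(279,357),28),("cell",(414,333),55),("blue1",(493,346),20),("blue2",(557,302),20),("turq",(558,398),20)):
    p=ray("top",(u[0]*s,u[1]*s),z); print(n,p.round(0), "side px",np.round(proj("side",p)))
a=cv2.imread("pics/top0.png")
def crop(cx,cy,r=40): return cv2.resize(a[cy-r:cy+r,cx-r:cx+r],(400,400),interpolation=cv2.INTER_CUBIC)
b=cv2.imread("pics/side0.png"); b=cv2.resize(b,(533,400))
cv2.imwrite("pics/c1.png",np.hstack([cv2.resize(crop(345,224),(266,266)),cv2.resize(crop(178,228,25),(266,266)),cv2.resize(crop(265,213,25),(266,266))]))
cv2.imwrite("pics/c1.png",np.vstack([cv2.imread("pics/c1.png"),np.hstack([cv2.resize(b,(430,330)),cv2.resize(cv2.imread("pics/wrist0.png"),(368,330))])]))
E
```

```text
glass [ 489. -218.   20.] side px [273. 275.]
ring [483. 228.  28.] side px [205. 175.]
cell [519.  -3.  55.] side px [246. 204.]
blue1 [ 497. -138.   20.] side px [260. 250.]
blue2 [ 572. -251.   20.] side px [316. 274.]
turq [ 408. -246.   20.] side px [240. 297.]
```

View pics/c1.png

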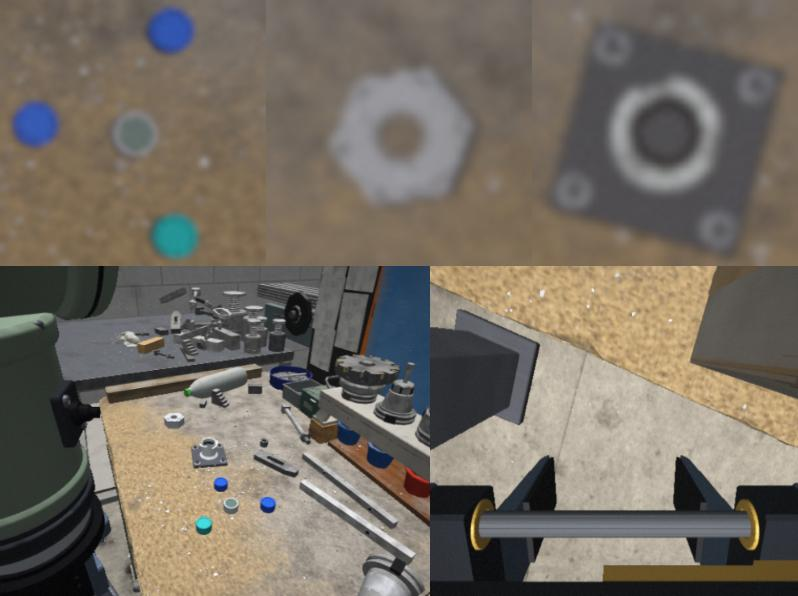

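Crop confirms it: the steel-rimmed grey-green disc is the glass, at about (489,-218).

Emit:
servo_tool(
  rows=[
    [0.48, -0.253, 0.1, 0, 1],
    [0.96, -0.506, 0.2, 0, 1],
    [0.96, -0.506, 0.2, 0, 1],
    [0.96, -0.506, 0.2, 0, 1],
    [0.96, -0.506, 0.2, 0, 1],
    [0.96, -0.506, 0.2, 0, 1],
    [0.96, -0.506, 0.2, 0, 1],
  ],
)

```text
time_s: 0.73
ee_pos: [344.0, -376.7, 173.1]
ee_rot: [-179.9, 0.0, 20.3]
force: [0.4, -0.3, -0.0]
gripper_width: 91.2
gripper_force: 0.0
```

Emit:
servo_tool(
  rows=[
    [0.48, -0.253, 0.1, 0, 0.7],
    [0.96, -0.506, 0.2, 0, 0.62],
    [0.96, -0.506, 0.2, 0, 0.62],
    [0.96, -0.506, 0.2, 0, 0.62],
    [0.96, -0.506, 0.2, 0, 0.62],
    [0.96, -0.506, 0.2, 0, 0.62],
    [0.96, -0.506, 0.2, 0, 0.62],
    [0.96, -0.506, 0.2, 0, 0.62],
  ],
)

```text
time_s: 1.4
ee_pos: [488.2, -219.4, 133.9]
ee_rot: [180.0, 0.1, 20.1]
force: [-0.9, -0.1, -0.9]
gripper_width: 56.1
gripper_force: 0.0
```

```bash
cat > snap.py <<'E'
import sys
from h import *
n=sys.argv[1]; np.save(f"pics/{n}.npy",{"c":vision.camera_info("wrist"),"s":state()},allow_pickle=True)
f=vision.grab_frame("wrist")[:,:,::-1]; cv2.imwrite(f"pics/{n}.png",f)
s=state(); print(s["time_s"],s["ee_pos"].round(1),s["ee_rot"].round(1),s["force"].round(1))
E
python3 snap.py g1
```

```text
1.45 [ 487.8 -219.9  134.1] [180.   0.  20.] [ 0.  -0.1 -0.5]
```

Emit:
servo_tool(
  rows=[
    [0.51, -0.96, 0, 0, 0.62],
    [0.51, -0.96, 0, 0, 0.62],
    [0.51, -0.96, 0, 0, 0.62],
    [0.51, -0.96, 0, 0, 0.62],
    [0.51, -0.96, 0, 0, 0.62],
    [0.51, -0.96, 0, 0, 0.62],
    [0.51, -0.96, 0, 0, 0.62],
    [0.51, -0.96, 0, 0, 0.62],
  ],
)

```text
time_s: 2.12
ee_pos: [518.3, -4.8, 134.3]
ee_rot: [179.9, 0.0, 20.0]
force: [-0.4, -0.5, 0.5]
gripper_width: 56.7
gripper_force: 0.0
```

```bash
python3 snap.py c1; python3 - <<'E'
import cv2,numpy as np
cv2.imwrite("pics/v1.png",cv2.resize(np.hstack([cv2.imread("pics/g1.png")[:,80:432],cv2.imread("pics/c1.png")[:,80:432]]),(800,436)))
E
```

```text
2.1667 [518.3  -5.2 134.2] [179.9   0.   19.9] [-0.7 -1.1 -0.2]
```

View pics/v1.png

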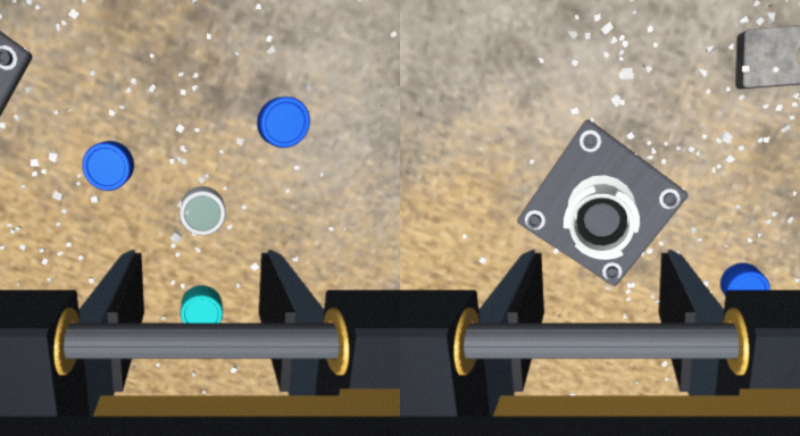

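Left: glass at about (203,212). Right: cell's bore at about (602,220) with the thread gaps visible. Next I measure both and enlarge the cell.

```bash
python3 - <<'E'
from h import *
G=np.load("pics/g1.npy",allow_pickle=True).item(); C=np.load("pics/c1.npy",allow_pickle=True).item()
g=cv2.imread("pics/g1.png"); c=cv2.imread("pics/c1.png")
def circ(im,uv,cc,z,rmm,lo,r=45):
    # bright-mask contour nearest uv, points cast onto plane z, circle by minEnclosingCircle + mean
    x0,y0=int(uv[0]-r),int(uv[1]-r); s=cv2.cvtColor(im[y0:y0+2*r,x0:x0+2*r],cv2.COLOR_BGR2HSV)
    m=((s[...,1]<60)&(s[...,2]>lo)).astype(np.uint8)
    cs,_=cv2.findContours(m,cv2.RETR_LIST,cv2.CHAIN_APPROX_NONE)
    for k in cs:
        if cv2.contourArea(k)<300: continue
        P=np.array([ray(0,(p[0][0]+x0,p[0][1]+y0),z,cc)[:2] for p in k],np.float32)
        (e,ax,a)=cv2.fitEllipse(P); print(np.round(e,1),np.round(ax,1),len(k))
print("glass");circ(g,(258,187),G["c"],20,18,150,35)
for lo in(150,190):
  print("cell",lo);circ(c,(258,194),C["c"],55,22,lo,45)
# rectified top view of the cell at thread height, 8px/mm, world x up, y left
def rect(im,cc,z,cx,cy,h=40,n=400):
    src=np.float32([proj(0,(cx+a,cy+b,z),cc) for a,b in((h,h),(h,-h),(-h,-h),(-h,h))])
    return cv2.warpPerspective(im,cv2.getPerspectiveTransform(src,np.float32([(0,0),(n,0),(n,n),(0,n)])),(n,n),flags=cv2.INTER_CUBIC)
cv2.imwrite("pics/v2.png",np.hstack([rect(g,G["c"],20,488,-219,30),rect(c,C["c"],52,519,-4)]))
print(ray(0,(258,187),20,G["c"]),ray(0,(258,194),55,C["c"]))
E
```

```text
glass
[ 492.5 -217.1] [35.1 36.1] 117
cell 150
[524.6  -1. ] [36.1 38.4] 132
[ 5.283e+02 -3.000e-01] [49.8 59.5] 209
cell 190
[524.3  -1.4] [38.3 38.9] 139
[ 5.283e+02 -2.000e-01] [49.  58.7] 205
[ 493.42735927 -217.37983917   20.        ] [527.11754543  -1.32626326  55.        ]
```

View pics/v2.png

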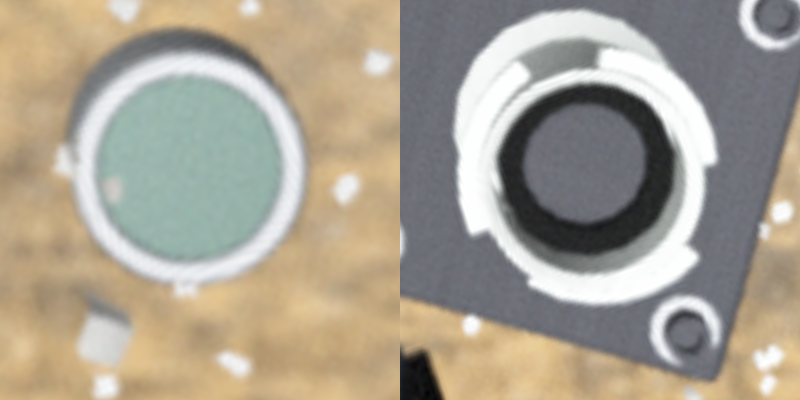

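Bore is centred at (524.4,-1.2) with gaps at about 14.5° + 120k, which agrees with the foot's yaw. The glass is at (492.5,-217.1). I'll go grasp it.

Emit:
servo_tool(
  rows=[
    [-0.484, 0.95, 0.1, 0, 0.62],
    [-0.484, 0.95, 0.2, 0, 0.62],
    [-0.484, 0.95, 0.3, 0, 0.62],
    [-0.484, 0.95, 0.37, 0, 0.62],
    [-0.484, 0.95, 0.45, 0, 0.62],
    [-0.484, 0.95, 0.48, 0, 0.62],
    [-0.484, 0.95, 0.48, 0, 0.62],
    [-0.484, 0.95, 0.48, 0, 0.62],
  ],
)

```text
time_s: 2.83
ee_pos: [490.5, -217.3, 36.8]
ee_rot: [-179.9, 0.1, 19.7]
force: [0.2, -0.0, -0.2]
gripper_width: 56.7
gripper_force: 0.0
```

Emit:
servo_tool(
  rows=[
    [0.006, 0, 0.06, 0, 0.62],
    [0.006, 0, 0.12, 0, 0.62],
    [0.006, 0, 0.12, 0, 0.62],
    [0.006, 0, 0.12, 0, 0.3],
    [0.006, 0, 0.12, 0, 0.3],
    [0.006, 0, 0.12, 0, 0.3],
    [0.006, 0, 0.12, 0, 0.3],
    [0.006, 0, 0.12, 0, 0.3],
    [0.006, 0, 0.12, 0, 0.3],
    [0.006, 0, 0.12, 0, 0.3],
  ],
  force=20,
)

```text
time_s: 3.67
ee_pos: [494.8, -214.8, 15.1]
ee_rot: [179.9, -0.1, 20.1]
force: [-0.6, -0.6, 6.7]
gripper_width: 34.7
gripper_force: 20.0
```

```bash
python3 snap.py g2; python3 snap.py g2; python3 - <<'E'
import cv2,numpy as np
cv2.imwrite("pics/v3.png",cv2.resize(cv2.imread("pics/g2.png")[180:360,120:400],(780,500),interpolation=cv2.INTER_CUBIC))
E
```

```text
3.7167 [ 494.8 -214.8   15.1] [ 1.799e+02 -1.000e-01  2.010e+01] [ 0.6 -0.4  6.1]
3.7667 [ 494.8 -214.8   15.1] [ 1.799e+02 -1.000e-01  2.010e+01] [-0.3  0.4  6.2]
```

View pics/v3.png

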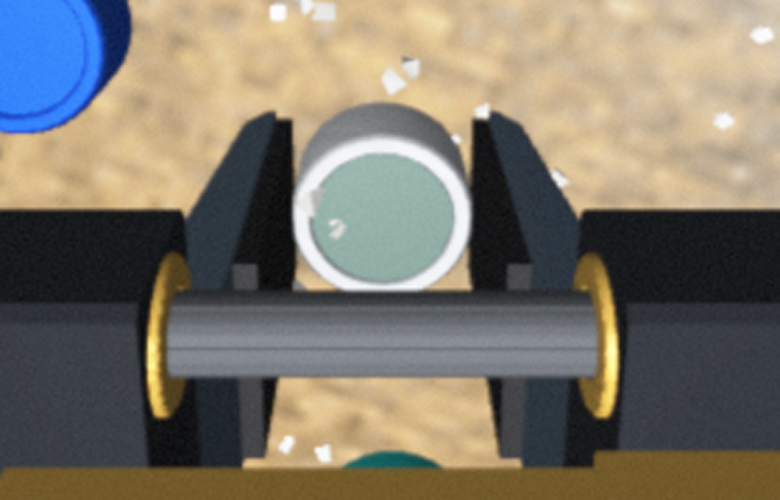

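```bash
python3 - <<'E'
from h import *
G=np.load("pics/g2.npy",allow_pickle=True).item(); g=cv2.imread("pics/g2.png")
x0,y0=215,210; s=cv2.cvtColor(g[y0:y0+75,x0:x0+85],cv2.COLOR_BGR2HSV)
print(s[40,40]) 
m=(abs(s[...,0].astype(int)-s[40,40,0])<12)&(s[...,1]>20)&(s[...,2]>100)
m=cv2.morphologyEx(m.astype(np.uint8),cv2.MORPH_OPEN,np.ones((5,5)))
k=max(cv2.findContours(m,cv2.RETR_EXTERNAL,cv2.CHAIN_APPROX_NONE)[0],key=cv2.contourArea)
P=np.array([ray(0,(p[0][0]+x0,p[0][1]+y0),20,G["c"])[:2] for p in k],np.float32)
e,ax,a=cv2.fitEllipse(P); print(e,ax,G["s"]["ee_pos"])
d=np.array(e)-G["s"]["ee_pos"][:2]; t=np.radians(20); print("tool xy", d@[np.cos(t),np.sin(t)], d@[np.sin(t),-np.cos(t)])
E
```

```text
[ 80  40 183]
(491.9056396484375, -214.50631713867188) (26.72224235534668, 27.082250595092773) [ 494.77576278 -214.81027045   15.13783018]
tool xy -2.59307536873758 -1.2672626088680974
```

Emit:
servo_tool(
  rows=[
    [0, 0, -0.2, 0, 0.3],
    [0, 0, -0.4, 0, 0.3],
    [0, 0, -0.4, 0, 0.3],
    [0, 0, -0.4, 0, 0.3],
    [0, 0, -0.4, 0, 0.3],
  ],
)

```text
time_s: 4.18
ee_pos: [492.9, -213.9, 93.3]
ee_rot: [-179.9, 0.1, 20.0]
force: [0.2, -0.2, -1.0]
gripper_width: 34.1
gripper_force: 20.0
```

```bash
python3 snap.py g3
```

```text
4.2333 [ 492.5 -213.7   92.6] [-1.799e+02  1.000e-01  2.000e+01] [-0.   0.2 -0.2]
```

```bash
python3 - <<'E'
from h import *
G=np.load("pics/g3.npy",allow_pickle=True).item(); g=cv2.imread("pics/g3.png")
x0,y0=215,210; s=cv2.cvtColor(g[y0:y0+75,x0:x0+85],cv2.COLOR_BGR2HSV)
m=(abs(s[...,0].astype(int)-80)<12)&(s[...,1]>20)&(s[...,2]>80)
m=cv2.morphologyEx(m.astype(np.uint8),cv2.MORPH_OPEN,np.ones((5,5)))
k=max(cv2.findContours(m,cv2.RETR_EXTERNAL,cv2.CHAIN_APPROX_NONE)[0],key=cv2.contourArea)
ee=G["s"]["ee_pos"]
P=np.array([ray(0,(p[0][0]+x0,p[0][1]+y0),ee[2]+4.9,G["c"])[:2] for p in k],np.float32)
e,ax,a=cv2.fitEllipse(P); print(e,ax,np.array(e)-ee[:2],ee)
cv2.imwrite("pics/v4.png",cv2.resize(g[180:360,120:400],(780,500),interpolation=cv2.INTER_CUBIC))
E
```

```text
(490.1285705566406, -213.43048095703125) (26.978086471557617, 27.155742645263672) [-2.77770114  0.46564049] [ 492.90627169 -213.89612145   93.34213826]
```

View pics/v4.png

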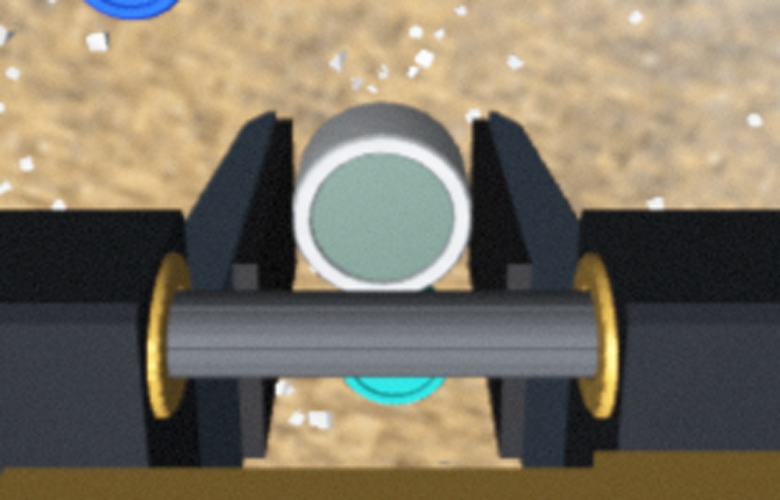

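Glass is held level. I'll carry it above the bore; the TCP target is (527.2,-1.6).

Emit:
servo_tool(
  rows=[
    [0.13, -0.24, 0, 0, 0.3],
    [0.26, -0.47, 0, 0, 0.3],
    [0.4, -0.7, 0, 0, 0.3],
    [0.525, -0.937, 0, 0, 0.3],
    [0.525, -0.937, 0, 0, 0.3],
    [0.525, -0.937, 0, 0, 0.3],
    [0.525, -0.937, 0, 0, 0.3],
    [0.525, -0.937, 0, 0, 0.3],
    [0.525, -0.937, 0, 0, 0.3],
    [0.525, -0.937, 0, 0, 0.3],
  ],
)

```text
time_s: 5.07
ee_pos: [527.7, -3.8, 93.4]
ee_rot: [-180.0, 0.1, 19.9]
force: [0.4, 0.3, -0.8]
gripper_width: 34.6
gripper_force: 20.0
```

```bash
python3 snap.py c2
```

```text
5.1167 [527.8  -3.8  93.6] [-1.80e+02  1.00e-01  1.99e+01] [ 0.8 -0.9 -1.1]
```

Emit:
servo_tool(
  rows=[
    [0.001, -0.011, 0.05, 0, 0.3],
    [0.001, -0.011, 0.1, 0, 0.3],
    [0.001, -0.011, 0.1, 0, 0.3],
    [0.001, -0.011, 0.1, 0, 0.3],
    [0.001, -0.011, 0.105, 0, 0.3],
    [0.001, -0.011, 0.11, 0, 0.3],
    [0.001, -0.011, 0.115, 0, 0.3],
    [0.001, -0.011, 0.12, 0, 0.3],
    [0.001, -0.011, 0.125, 0, 0.3],
    [0.001, -0.011, 0.13, 0, 0.3],
  ],
)

```text
time_s: 5.95
ee_pos: [527.7, -0.2, 68.0]
ee_rot: [180.0, -0.0, 20.0]
force: [-0.7, -0.7, -0.7]
gripper_width: 34.5
gripper_force: 20.0
```

Emit:
servo_tool(
  rows=[
    [-0.004, 0.005, 0.005, 0, 0.3],
    [-0.004, 0.005, 0.01, 0, 0.3],
    [-0.004, 0.005, 0.015, 0, 0.3],
    [-0.004, 0.005, 0.02, 0, 0.3],
    [-0.004, 0.005, 0.025, 0, 0.3],
    [-0.004, 0.005, 0.03, 0, 0.3],
    [-0.004, 0.005, 0.03, 0, 0.3],
  ],
)

```text
time_s: 6.53
ee_pos: [527.1, -1.4, 61.7]
ee_rot: [-180.0, 0.0, 20.0]
force: [0.5, -1.0, -1.0]
gripper_width: 34.4
gripper_force: 20.0
```

Emit:
servo_tool(
  rows=[
    [0, 0, 0.004, 0, 0.3],
    [0, 0, 0.008, 0, 0.3],
    [0, 0, 0.01, 0, 0.3],
    [0, 0, 0.01, 0, 0.3],
  ],
)

```text
time_s: 6.87
ee_pos: [527.1, -1.4, 59.8]
ee_rot: [180.0, 0.0, 20.0]
force: [0.5, 0.0, -0.1]
gripper_width: 34.5
gripper_force: 20.0
```

Emit:
servo_tool(
  rows=[
    [0, 0, 0.004, 0, 0.3],
    [0, 0, 0.008, 0, 0.3],
    [0, 0, 0.01, 0, 0.3],
    [0, 0, 0.01, 0, 0.3],
  ],
)

```text
time_s: 7.2
ee_pos: [527.4, -1.4, 58.8]
ee_rot: [180.0, -0.0, 20.0]
force: [-1.9, 0.0, 6.0]
gripper_width: 34.4
gripper_force: 20.0
```

Contact at 6 N, so the glass is seated. Release, go up and look.

Emit:
servo_tool(
  rows=[
    [0, 0, -0.004, 0, 0.3],
    [0, 0, -0.004, 0, 0.6],
    [0, 0, -0.004, 0, 0.7],
    [0, 0, -0.004, 0, 0.7],
    [0, 0, -0.004, 0, 0.7],
    [0, 0, -0.15, 0, 0.8],
    [0, 0, -0.38, 0, 1],
    [0, 0, -0.38, 0, 1],
    [0, 0, -0.38, 0, 1],
    [0, 0, -0.38, 0, 1],
    [0, 0, -0.38, 0, 1],
  ],
)

```text
time_s: 8.12
ee_pos: [526.1, -1.4, 132.6]
ee_rot: [-179.9, 0.1, 20.0]
force: [-0.2, -0.5, -0.3]
gripper_width: 90.9
gripper_force: 0.0
```

```bash
python3 snap.py c3
```

```text
8.1667 [526.1  -1.4 132.4] [-179.9    0.2   20. ] [-1.3 -0.  -0.5]
```

Emit:
servo_tool(
  rows=[
    [0.18, -1, 0, 0, 1],
    [0.18, -1, 0, 0, 1],
    [0.18, -1, 0, 0, 1],
    [0.18, -1, 0, 0, 1],
    [0.18, -1, 0, 0, 1],
    [0.18, -1, 0, 0, 1],
    [0.18, -1, 0, 0, 1],
    [0.18, -1, 0, 0, 1],
    [0.18, -1, 0, 0, 1],
  ],
)

```text
time_s: 8.92
ee_pos: [492.3, 197.5, 133.2]
ee_rot: [180.0, 0.1, 20.0]
force: [0.3, 0.2, 0.2]
gripper_width: 91.5
gripper_force: 0.0
```

```bash
python3 snap.py r1; python3 - <<'E'
from h import *
def rect(im,cc,z,cx,cy,h=40,n=400):
    src=np.float32([proj(0,(cx+a,cy+b,z),cc) for a,b in((h,h),(h,-h),(-h,-h),(-h,h))])
    return cv2.warpPerspective(im,cv2.getPerspectiveTransform(src,np.float32([(0,0),(n,0),(n,n),(0,n)])),(n,n),flags=cv2.INTER_CUBIC)
L=lambda n:(cv2.imread(f"pics/{n}.png"),np.load(f"pics/{n}.npy",allow_pickle=True).item()["c"])
c,C=L("c3"); r,R=L("r1")
cv2.imwrite("pics/v5.png",np.hstack([rect(c,C,64,524,-1),rect(r,R,28,483,228,50)]))
E
```

```text
8.9667 [492.5 197.4 133.4] [1.80e+02 1.00e-01 1.99e+01] [-0.2 -1.  -0.2]
```

View pics/v5.png

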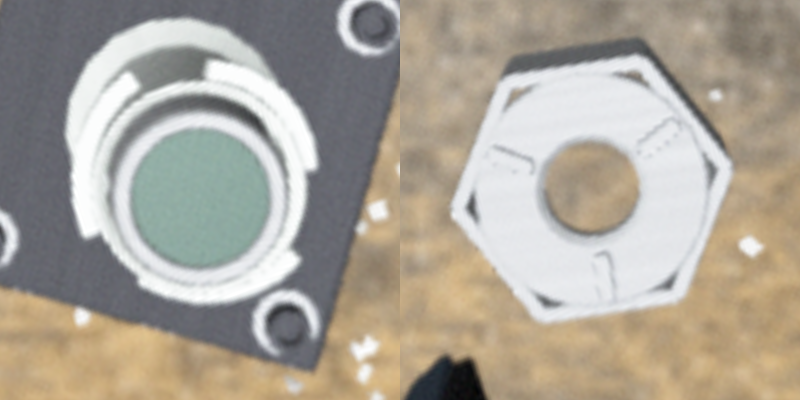

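Glass sits level in the bore. The ring's centre is at about (485.7,230.2); ribs at about 68°, -52° and 188° give the lugs at about 69°. I'll grasp at yaw 39, then turn +65.5° to line the lugs up with the gaps.

Emit:
servo_tool(
  rows=[
    [0.024, -0.16, 0.1, -0.07, 1],
    [0.024, -0.16, 0.17, -0.14, 1],
    [0.024, -0.16, 0.17, -0.211, 1],
    [0.024, -0.16, 0.17, -0.211, 1],
    [0.024, -0.16, 0.17, -0.211, 1],
    [0.024, -0.16, 0.17, -0.211, 1],
    [0.024, -0.16, 0.17, -0.211, 1],
    [0.024, -0.16, 0.17, -0.211, 1],
  ],
)

```text
time_s: 9.63
ee_pos: [486.5, 230.2, 100.4]
ee_rot: [180.0, -0.1, 38.9]
force: [-0.3, -0.4, -0.5]
gripper_width: 91.4
gripper_force: 0.0
```

```bash
python3 snap.py r2; cat > hexfit.py <<'E'
import sys
from h import *
n,z=sys.argv[1],float(sys.argv[2])
D=np.load(f"pics/{n}.npy",allow_pickle=True).item(); im=cv2.imread(f"pics/{n}.png"); C=D["c"]; ee=D["s"]["ee_pos"]
s=cv2.cvtColor(im,cv2.COLOR_BGR2HSV); m=((s[...,1]<50)&(s[...,2]>170)).astype(np.uint8); m=cv2.morphologyEx(m,cv2.MORPH_CLOSE,np.ones((5,5)))
m=cv2.morphologyEx(m,cv2.MORPH_OPEN,np.ones((5,5)))
for k in cv2.findContours(m,cv2.RETR_CCOMP,cv2.CHAIN_APPROX_NONE)[0]:
    if cv2.contourArea(k)<1000: continue
    P=np.array([ray(0,p[0],z,C)[:2] for p in k],np.float32)
    h=cv2.convexHull(P); q=cv2.approxPolyDP(h,4,True)[:,0]
    M=cv2.moments(h); c=[M["m10"]/M["m00"],M["m01"]/M["m00"]]
    e=np.roll(q,-1,0)-q; a=np.degrees(np.arctan2(e[:,1],e[:,0]))%60
    print("area",M["m00"],"centre",np.round(c,1),"corners",len(q),"edge ang mod60",a.round(1),"len",np.hypot(*e.T).round(1), "ellipse",np.round(cv2.fitEllipse(P)[0],1),np.round(cv2.fitEllipse(P)[1],1))
print("ee",ee.round(1),D["s"]["ee_rot"].round(1))
E
python3 hexfit.py r1 28; python3 hexfit.py r2 28
```

```text
9.6833 [486.4 230.3 100.4] [180.  -0.  39.] [-0.9  0.2 -0.9]
area 3417.337542819907 centre [600.7  59.4] corners 7 edge ang mod60 [26.1 56.7 37.6 10.2 19.4 32.3 19.1] len [24.2 31.7 14.7 19.8 60.8 18.6 42.7] ellipse [600.9  59.8] [54.1 68.9]
area 1242.955207680352 centre [629.4 133.4] corners 4 edge ang mod60 [50.   4.1  7.9 39.7] len [ 5.2 57.9 38.6 46.6] ellipse [629.1 134.6] [34.4 51.4]
area 21085.533501613885 centre [545.1 253.9] corners 8 edge ang mod60 [13.4 21.3 53.8 39.5 42.4 11.5 18.5 50. ] len [ 74.   51.2 108.3  36.3 112.   42.6  88.6  28.3] ellipse [547.3 250.7] [137.2 156.3]
ee [492.3 197.5 133.2] [1.8e+02 1.0e-01 2.0e+01]
area 1151.71125643712 centre [586.3  77.4] corners 4 edge ang mod60 [41.5 46.9  7.5 51.1] len [34.7 20.5 35.  40.8] ellipse [586.7  76.6] [36.1 41.2]
area 3632.551914537791 centre [485.7 228.4] corners 7 edge ang mod60 [38.9 37.  36.5 11.3 11.  49.8 42. ] len [31.9 35.3 34.9 20.6 36.1 20.2 38.5] ellipse [485.8 229.3] [66.2 67.7]
area 1603.3354234010912 centre [570.7 198.1] corners 6 edge ang mod60 [19.8 41.6  2.8 34.7 59.5 24.1] len [48.2 33.8 14.3 15.7 17.3 25. ] ellipse [571.7 198. ] [35.9 53.1]
area 10524.407588747796 centre [566.4 281.8] corners 8 edge ang mod60 [26.2 33.6 56.4  7.2 49.7  6.   0.2 14.3] len [52.1 42.3 82.1 39.7 34.9 30.9 30.2 73.9] ellipse [567.5 282.2] [ 87.5 121.3]
ee [486.5 230.2 100.4] [ 1.80e+02 -1.00e-01  3.89e+01]
```

Emit:
servo_tool(
  rows=[
    [-0.007, 0.008, 0.15, 0, 1],
    [-0.007, 0.008, 0.3, 0, 1],
    [-0.007, 0.008, 0.4, 0, 1],
    [-0.007, 0.008, 0.47, 0, 1],
    [-0.007, 0.008, 0.47, 0, 1],
    [-0.007, 0.008, 0.47, 0, 1],
  ],
)

```text
time_s: 10.18
ee_pos: [485.8, 228.3, 5.7]
ee_rot: [-180.0, 0.1, 39.0]
force: [0.0, -0.5, 0.5]
gripper_width: 91.5
gripper_force: 0.0
```

Emit:
servo_tool(
  rows=[
    [0, 0, 0, 0, 0.6],
    [0, 0, 0, 0, 0.6],
    [0, 0, 0, 0, 0.6],
    [0, 0, 0, 0, 0.6],
    [0, 0, 0, 0, 0.6],
    [0, 0, 0, 0, 0.6],
    [0, 0, 0, 0, 0.6],
  ],
  force=30,
)

```text
time_s: 10.77
ee_pos: [486.3, 228.6, 6.7]
ee_rot: [180.0, -0.1, 39.0]
force: [-1.1, 0.1, 5.2]
gripper_width: 62.9
gripper_force: 30.0
```

Ring gripped (62.9 mm). Lift, turn and carry it to a stage beside the cell.

```bash
python3 snap.py r3
```

```text
10.8167 [486.3 228.6   6.6] [ 1.8e+02 -1.0e-01  3.9e+01] [-0.4 -0.1  6.5]
```

Emit:
servo_tool(
  rows=[
    [0, 0, -0.2, 0, 0.6],
    [0, 0, -0.4, 0, 0.6],
    [0, 0, -0.56, -0.07, 0.6],
    [-0.09, 0.17, -0.56, -0.15, 0.6],
    [-0.18, 0.34, -0.56, -0.22, 0.6],
    [-0.27, 0.51, -0.56, -0.3, 0.6],
    [-0.375, 0.7, -0.56, -0.37, 0.6],
    [-0.375, 0.7, -0.56, -0.44, 0.6],
    [-0.375, 0.7, -0.56, -0.52, 0.6],
    [-0.375, 0.7, -0.56, -0.6, 0.6],
    [-0.375, 0.7, -0.56, -0.67, 0.6],
    [-0.375, 0.7, -0.56, -0.728, 0.6],
    [-0.375, 0.7, -0.56, -0.728, 0.6],
    [-0.375, 0.7, -0.56, -0.728, 0.6],
  ],
)

```text
time_s: 11.98
ee_pos: [515.6, 72.3, 117.6]
ee_rot: [-180.0, -0.0, 104.4]
force: [0.3, 0.7, -0.8]
gripper_width: 62.5
gripper_force: 30.0
```

Emit:
servo_tool(
  rows=[
    [-0.2, -0.01, 0, 0, 0.6],
    [-0.4, -0.025, 0, 0, 0.6],
    [-0.6, -0.035, 0, 0, 0.6],
    [-0.79, -0.048, 0, 0, 0.6],
    [-0.79, -0.048, 0, 0, 0.6],
    [-0.79, -0.048, 0, 0, 0.6],
    [-0.79, -0.048, 0, 0, 0.6],
  ],
)

```text
time_s: 12.57
ee_pos: [545.8, -82.6, 117.6]
ee_rot: [-180.0, -0.1, 104.4]
force: [0.1, 0.0, -0.5]
gripper_width: 62.9
gripper_force: 30.0
```

```bash
python3 snap.py c4; python3 - <<'E'
from h import *
a=cv2.imread("pics/c4.png"); b=cv2.imread("pics/r3.png")
cv2.imwrite("pics/v6.png",cv2.resize(np.hstack([a[:,80:432],b[:,80:432]]),(800,436)))
E
```

```text
12.6167 [545.8 -82.  117.7] [-180.    -0.   104.5] [ 0.1 -0.2 -0.7]
```

View pics/v6.png

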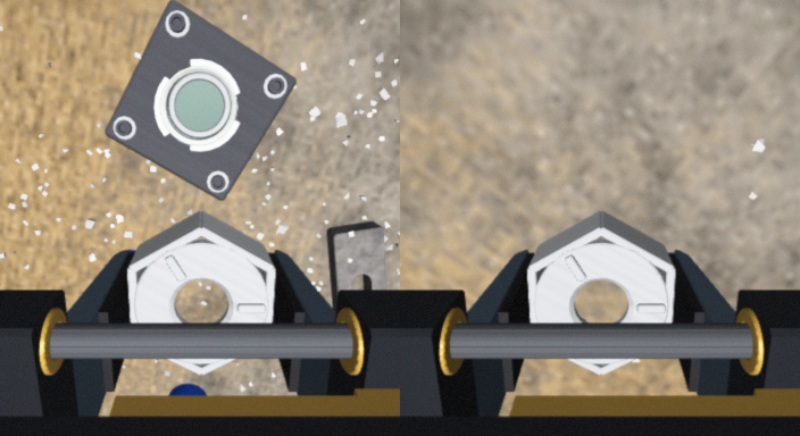

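```bash
python3 - <<'E'
from h import *
D=np.load("pics/c4.npy",allow_pickle=True).item(); im=cv2.imread("pics/c4.png"); C=D["c"]; ee=D["s"]["ee_pos"]; print(ee)
t=np.radians(D["s"]["ee_rot"][2]); X=np.array([np.cos(t),np.sin(t)]); Y=np.array([np.sin(t),-np.cos(t)])
tool=lambda p:np.round([(p-ee[:2])@X,(p-ee[:2])@Y],2)
s=cv2.cvtColor(im,cv2.COLOR_BGR2HSV)
z=ee[2]+21.4
for u in((201,226),(201,374),(128,268),(275,268)): print("corner",tool(ray(0,(80+u[0]*.88,u[1]*.88),z,C)[:2]))
m=((s[...,1]<50)&(s[...,2]>170)).astype(np.uint8)
def fit(k,z,l):
    P=np.array([ray(0,p[0],z,C)[:2] for p in k],np.float32); e=cv2.fitEllipse(P); print(l,np.round(e[0],1),np.round(e[1],1),tool(np.array(e[0])))
y0=0
for k in cv2.findContours(m,cv2.RETR_CCOMP,cv2.CHAIN_APPROX_NONE)[0]:
    c=k.mean(0)[0]; a=cv2.contourArea(k)
    if a<300: continue
    if abs(c[0]-257)<30 and c[1]<140: fit(k,64,"cell@64 (glass rim)"); fit(k,55,"@55"); fit(cv2.convexHull(k),53,"hull@53")
    elif abs(c[0]-257)<40 and 220<c[1]<320: fit(k,z,"ring %d"%a)
g=((abs(s[...,0].astype(int)-80)<12)&(s[...,1]>25)&(s[...,2]>80)).astype(np.uint8); g[140:]=0
g=cv2.morphologyEx(g,cv2.MORPH_OPEN,np.ones((5,5)))
fit(max(cv2.findContours(g,0,1)[0],key=cv2.contourArea),64,"glass")
E
```

```text
[545.79013952 -82.58230214 117.57890436]
corner [36.91  0.85]
corner [-34.71   0.88]
corner [ 18.31 -30.03]
corner [18.35 32.16]
ring 6914 [543.9 -72.2] [44.6 66. ] [10.51  0.74]
cell@64 (glass rim) [523.9  -1.7] [47.8 47.8] [83.83 -1.02]
@55 [523.8  -1.6] [49.7 49.8] [83.86 -1.1 ]
hull@53 [523.9  -1.7] [51.9 52.4] [83.81 -1.  ]
cell@64 (glass rim) [524.   -1.2] [35.2 35.8] [84.2  -0.77]
@55 [524.   -1.2] [36.6 37.2] [84.25 -0.83]
hull@53 [523.3  -2.1] [36.9 39.1] [83.57 -1.67]
cell@64 (glass rim) [502.8  36.5] [12.4 12.5] [126.03 -11.93]
@55 [501.9  38. ] [12.9 13. ] [127.75 -12.44]
hull@53 [501.6  38.4] [13.3 13.6] [128.15 -12.58]
glass [524.4  -0.8] [26.7 26.9] [84.55 -0.29]
```

```bash
python3 - <<'E'
from h import *
for n in "g1 c1 g2 g3 c2 c3 r1 r2 r3 c4".split():
    D=np.load(f"pics/{n}.npy",allow_pickle=True).item(); ee=D["s"]["ee_pos"]; r=D["s"]["ee_rot"]; t=np.radians(r[2]); T=np.array(D["c"]["T"])
    X=np.array([np.cos(t),np.sin(t),0]); Y=np.array([np.sin(t),-np.cos(t),0]); d=T[:3,3]-ee
    print(n,np.round([d@X,d@Y,d[2]],1),"fwd",np.round([-T[:3,2]@X,-T[:3,2]@Y,T[2,2]],4), "right.Y",round(T[:3,0]@Y,4),round(T[:3,0]@X,4),ee.round(1),r.round(1))
E
```

```text
g1 [ 82.8  -1.5 171.5] fwd [-0.2887  0.001   0.9574] right.Y 1.0 0.0004 [ 488.2 -219.4  133.9] [1.80e+02 1.00e-01 2.01e+01]
c1 [ 82.6  -1.6 171.6] fwd [-0.2878  0.0017  0.9577] right.Y 1.0 0.0004 [518.3  -4.8 134.3] [179.9   0.   20. ]
g2 [ 82.3  -1.7 171.8] fwd [-0.2859  0.0023  0.9583] right.Y 1.0 0.0004 [ 494.8 -214.8   15.1] [ 1.799e+02 -1.000e-01  2.010e+01]
g3 [ 82.8  -1.2 171.6] fwd [-2.887e-01 -6.000e-04  9.574e-01] right.Y 1.0 0.0004 [ 492.9 -213.9   93.3] [-1.799e+02  1.000e-01  2.000e+01]
c2 [ 82.8  -1.4 171.5] fwd [-2.889e-01  4.000e-04  9.574e-01] right.Y 1.0 0.0004 [527.7  -3.8  93.4] [-1.80e+02  1.00e-01  1.99e+01]
c3 [ 83.1  -1.2 171.4] fwd [-2.901e-01 -4.000e-04  9.570e-01] right.Y 1.0 0.0004 [526.1  -1.4 132.6] [-1.799e+02  1.000e-01  2.000e+01]
r1 [ 82.9  -1.5 171.5] fwd [-0.2892  0.001   0.9573] right.Y 1.0 0.0005 [492.3 197.5 133.2] [1.8e+02 1.0e-01 2.0e+01]
r2 [ 82.9  -1.1 171.7] fwd [-2.869e-01  8.000e-04  9.580e-01] right.Y 1.0 0.0004 [486.5 230.2 100.4] [ 1.80e+02 -1.00e-01  3.89e+01]
r3 [ 82.8  -1.1 171.7] fwd [-2.867e-01  8.000e-04  9.580e-01] right.Y 1.0 0.0004 [486.3 228.6   6.7] [ 1.8e+02 -1.0e-01  3.9e+01]
c4 [ 83.    0.9 171.7] fwd [-2.873e-01 -5.000e-04  9.579e-01] right.Y 1.0 0.0004 [545.8 -82.6 117.6] [-1.800e+02 -1.000e-01  1.044e+02]
```

Emit:
servo_tool(
  rows=[
    [0.1, 0, 0, 0, 0.6],
    [0.2, -0.01, 0, 0, 0.6],
    [0.3, -0.01, 0, 0, 0.6],
    [0.412, -0.01, 0, 0, 0.6],
    [0.412, -0.01, 0, 0, 0.6],
    [0.412, -0.01, 0, 0, 0.6],
    [0.412, -0.01, 0.1, 0, 0.6],
    [0.412, -0.01, 0.13, 0, 0.6],
    [0.412, -0.01, 0.13, 0, 0.6],
    [0.412, -0.01, 0.13, 0, 0.6],
  ],
)

```text
time_s: 13.45
ee_pos: [523.5, -3.9, 91.7]
ee_rot: [-179.9, -0.0, 104.5]
force: [-0.2, -0.8, -0.6]
gripper_width: 62.8
gripper_force: 30.0
```

Emit:
servo_tool(
  rows=[
    [0.005, 0, 0.04, 0, 0.6],
    [0.005, 0, 0.08, 0, 0.6],
    [0.005, 0, 0.12, 0, 0.6],
    [0.005, 0, 0.138, 0, 0.6],
    [0.005, 0, 0.138, 0, 0.6],
    [0.005, 0, 0.138, 0, 0.6],
  ],
)

```text
time_s: 13.95
ee_pos: [523.2, -2.8, 64.0]
ee_rot: [-180.0, -0.0, 104.5]
force: [0.1, 0.6, -1.2]
gripper_width: 62.6
gripper_force: 30.0
```

Position is on target. Lowering slowly through the thread.

Emit:
servo_tool(
  rows=[
    [0, 0, 0.006, 0, 0.6],
    [0, 0, 0.012, 0, 0.6],
    [0, 0, 0.018, 0, 0.6],
    [0, 0, 0.024, 0, 0.6],
    [0, 0, 0.03, 0, 0.6],
    [0, 0, 0.036, 0, 0.6],
    [0, 0, 0.042, 0, 0.6],
    [0, 0, 0.042, 0, 0.6],
  ],
)

```text
time_s: 14.62
ee_pos: [523.2, -2.7, 55.7]
ee_rot: [-180.0, -0.0, 104.6]
force: [-0.2, 0.2, -1.2]
gripper_width: 63.1
gripper_force: 30.0
```

Emit:
servo_tool(
  rows=[
    [0, 0, 0.005, 0, 0.6],
    [0, 0, 0.01, 0, 0.6],
    [0, 0, 0.015, 0, 0.6],
    [0, 0, 0.02, 0, 0.6],
    [0, 0, 0.025, 0, 0.6],
    [0, 0, 0.025, 0, 0.6],
  ],
)

```text
time_s: 15.12
ee_pos: [523.2, -2.7, 50.7]
ee_rot: [-180.0, -0.0, 104.6]
force: [-1.0, -0.3, -1.3]
gripper_width: 62.9
gripper_force: 30.0
```

Emit:
servo_tool(
  rows=[
    [0, 0, 0.004, 0, 0.6],
    [0, 0, 0.008, 0, 0.6],
    [0, 0, 0.012, 0, 0.6],
    [0, 0, 0.012, 0, 0.6],
  ],
)

```text
time_s: 15.45
ee_pos: [523.3, -2.7, 48.4]
ee_rot: [-180.0, -0.0, 104.6]
force: [0.4, 0.1, -0.7]
gripper_width: 63.4
gripper_force: 30.0
```

Emit:
servo_tool(
  rows=[
    [0, 0, 0.002, 0, 0.6],
    [0, 0, 0.004, 0, 0.6],
    [0, 0, 0.005, 0, 0.6],
    [0, 0, 0.005, 0, 0.6],
  ],
)

```text
time_s: 15.78
ee_pos: [523.4, -2.7, 47.6]
ee_rot: [180.0, 0.0, 104.6]
force: [0.1, -0.2, -0.1]
gripper_width: 63.1
gripper_force: 30.0
```

Emit:
servo_tool(
  rows=[
    [0, 0, 0.002, 0, 0.6],
    [0, 0, 0.004, 0, 0.6],
    [0, 0, 0.005, 0, 0.6],
    [0, 0, 0.005, 0, 0.6],
  ],
)

```text
time_s: 16.12
ee_pos: [523.4, -2.7, 47.2]
ee_rot: [180.0, 0.0, 104.6]
force: [-2.5, -0.1, 5.7]
gripper_width: 62.5
gripper_force: 30.0
```

Ring rests on the glass with its lower edge at about 41 mm, so the lugs are through the gaps. Ease off slightly and turn clockwise.

Emit:
servo_tool(
  rows=[
    [0, 0, -0.003, 0, 0.6],
    [0, 0, -0.003, 0, 0.6],
    [0, 0, -0.003, 0.05, 0.6],
    [0, 0, -0.003, 0.1, 0.6],
    [0, 0, -0.003, 0.13, 0.6],
    [0, 0, -0.003, 0.13, 0.6],
  ],
)

```text
time_s: 16.62
ee_pos: [523.9, -2.7, 47.4]
ee_rot: [179.9, 0.0, 92.8]
force: [-0.6, 0.4, 2.1]
gripper_width: 62.7
gripper_force: 30.0
```

Emit:
servo_tool(
  rows=[
    [0, 0, -0.002, 0.04, 0.6],
    [0, 0, -0.002, 0.08, 0.6],
    [0, 0, -0.002, 0.12, 0.6],
    [0, 0, -0.002, 0.12, 0.6],
  ],
)

```text
time_s: 16.95
ee_pos: [523.6, -2.7, 47.5]
ee_rot: [180.0, 0.0, 82.1]
force: [-0.6, 0.5, 1.0]
gripper_width: 62.7
gripper_force: 30.0
```

Emit:
servo_tool(
  rows=[
    [0, 0, 0, 0.03, 0.6],
    [0, 0, 0, 0.06, 0.6],
    [0, 0, 0, 0.09, 0.6],
    [0, 0, 0, 0.09, 0.6],
  ],
)

```text
time_s: 17.28
ee_pos: [523.5, -2.8, 47.5]
ee_rot: [180.0, 0.0, 74.0]
force: [0.4, 0.4, 1.0]
gripper_width: 62.7
gripper_force: 30.0
```

Emit:
servo_tool(
  rows=[
    [0, 0, 0, 0.03, 0.6],
    [0, 0, 0, 0.06, 0.6],
    [0, 0, 0, 0.06, 0.6],
  ],
)

```text
time_s: 17.53
ee_pos: [523.5, -2.7, 47.5]
ee_rot: [180.0, 0.0, 68.7]
force: [0.4, 0.7, 2.0]
gripper_width: 62.6
gripper_force: 30.0
```

Emit:
servo_tool(
  rows=[
    [0, 0, 0, 0.03, 0.6],
    [0, 0, 0, 0.05, 0.6],
    [0, 0, 0, 0.05, 0.6],
  ],
)

```text
time_s: 17.78
ee_pos: [523.4, -2.7, 47.5]
ee_rot: [180.0, 0.0, 64.2]
force: [-0.8, -0.0, 1.3]
gripper_width: 62.9
gripper_force: 30.0
```

Still free at 40°. On in steps of 3°.

Emit:
servo_tool(
  rows=[
    [0, 0, 0, 0.035, 0.6],
    [0, 0, 0, 0.035, 0.6],
    [0, 0, 0, 0.035, 0.6],
  ],
)

```text
time_s: 18.03
ee_pos: [523.4, -2.7, 47.5]
ee_rot: [180.0, 0.0, 61.1]
force: [-0.1, -0.2, 0.1]
gripper_width: 62.5
gripper_force: 30.0
```

Emit:
servo_tool(
  rows=[
    [0, 0, 0, 0.035, 0.6],
    [0, 0, 0, 0.035, 0.6],
    [0, 0, 0, 0.035, 0.6],
  ],
)

```text
time_s: 18.28
ee_pos: [523.4, -2.8, 47.5]
ee_rot: [180.0, 0.0, 57.9]
force: [-0.7, 0.5, 0.9]
gripper_width: 62.9
gripper_force: 30.0
```

```bash
python3 - <<'E'
from workcell import state
s=state();print(s["force"].round(1),s["torque"].round(2),s["effort"].round(2),s["ee_pos"].round(1),s["ee_rot"].round(1))
E
```

```text
[-0.7  0.5  0.9] [ 0.04 -0.03  0.01] [-3.000e-02 -3.955e+01 -1.716e+01  2.000e-02 -3.000e-02  2.000e-02] [523.4  -2.8  47.5] [180.    0.   57.9]
```

Emit:
servo_tool(
  rows=[
    [0, 0, 0, 0.022, 0.6],
    [0, 0, 0, 0.022, 0.6],
    [0, 0, 0, 0.022, 0.6],
  ],
)

```text
time_s: 18.53
ee_pos: [523.3, -2.7, 47.5]
ee_rot: [-180.0, 0.0, 55.9]
force: [-0.1, 0.8, 0.5]
gripper_width: 62.9
gripper_force: 30.0
```

Emit:
servo_tool(
  rows=[
    [0, 0, 0, 0.022, 0.6],
    [0, 0, 0, 0.022, 0.6],
    [0, 0, 0, 0.022, 0.6],
  ],
)

```text
time_s: 18.78
ee_pos: [523.3, -2.7, 47.5]
ee_rot: [-180.0, 0.0, 53.9]
force: [-0.9, 0.3, 0.9]
gripper_width: 63.1
gripper_force: 30.0
```

Emit:
servo_tool(
  rows=[
    [0, 0, 0, 0.022, 0.6],
    [0, 0, 0, 0.022, 0.6],
    [0, 0, 0, 0.022, 0.6],
  ],
)

```text
time_s: 19.03
ee_pos: [523.4, -2.7, 47.5]
ee_rot: [180.0, 0.0, 51.9]
force: [-0.2, -0.5, 0.0]
gripper_width: 62.7
gripper_force: 30.0
```

Emit:
servo_tool(
  rows=[
    [0, 0, 0, 0.022, 0.6],
    [0, 0, 0, 0.022, 0.6],
    [0, 0, 0, 0.022, 0.6],
  ],
)

```text
time_s: 19.28
ee_pos: [523.4, -2.7, 47.5]
ee_rot: [180.0, -0.0, 49.9]
force: [1.2, 1.0, -0.5]
gripper_width: 63.0
gripper_force: 30.0
```

```bash
cat > st.py <<'E'
from workcell import state,vision
f=[]
for i in range(4):
    s=state(); f.append((s["force"][2],s["torque"][2])); vision.grab_frame("top")
import numpy as np
print(np.mean(f,0).round(3),s["ee_pos"].round(2),s["ee_rot"].round(1),s["time_s"])
E
python3 st.py
```

```text
[-0.822  0.011] [523.4   -2.74  47.45] [180.    0.   49.9] 19.4333
```

Emit:
servo_tool(
  rows=[
    [0, 0, 0, 0.022, 0.6],
    [0, 0, 0, 0.022, 0.6],
    [0, 0, 0, 0.022, 0.6],
  ],
)

```text
time_s: 19.73
ee_pos: [523.4, -2.7, 47.4]
ee_rot: [180.0, -0.0, 47.9]
force: [1.4, -0.2, -2.8]
gripper_width: 62.8
gripper_force: 30.0
```

```bash
python3 st.py
```

```text
[-2.536 -0.034] [523.43  -2.75  47.39] [180.    0.   47.9] 19.8833
```

Emit:
servo_tool(
  rows=[
    [0, 0, 0, 0.022, 0.6],
    [0, 0, 0, 0.022, 0.6],
    [0, 0, 0, 0.022, 0.6],
  ],
)

```text
time_s: 20.18
ee_pos: [523.4, -2.7, 47.4]
ee_rot: [180.0, -0.0, 45.9]
force: [1.9, -0.4, -4.6]
gripper_width: 62.9
gripper_force: 30.0
```

```bash
python3 st.py
```

```text
[-4.873e+00 -4.000e-03] [523.42  -2.72  47.37] [180.    0.   45.9] 20.3333
```

Thread bit at about yaw 50-52, and the pull grows about 1.1 N per degree. Another 4° puts the glass load mid-range; then release.

Emit:
servo_tool(
  rows=[
    [0, 0, 0, 0.022, 0.6],
    [0, 0, 0, 0.044, 0.6],
    [0, 0, 0, 0.044, 0.6],
    [0, 0, 0, 0.044, 0.6],
  ],
)

```text
time_s: 20.72
ee_pos: [523.4, -2.7, 47.2]
ee_rot: [-180.0, 0.0, 42.0]
force: [3.0, -0.1, -8.7]
gripper_width: 62.9
gripper_force: 30.0
```

```bash
python3 st.py
```

```text
[-9.619  0.032] [523.45  -2.73  47.2 ] [180.   -0.   41.9] 20.8667
```

Emit:
servo_tool(
  rows=[
    [0, 0, 0.003, 0, 0.6],
    [0, 0, 0.003, 0, 0.6],
    [0, 0, 0.003, 0, 1],
    [0, 0, 0.003, 0, 1],
    [0, 0, 0.003, 0, 1],
    [0, 0, 0.003, 0, 1],
    [0, 0, 0.003, 0, 1],
    [0, 0, -0.1, 0, 1],
    [0, 0, -0.25, 0, 1],
    [0, 0, -0.45, 0, 1],
    [0, 0, -0.45, 0, 1],
    [0, 0, -0.45, 0, 1],
  ],
)

```text
time_s: 21.92
ee_pos: [525.0, -2.8, 140.0]
ee_rot: [179.8, -0.2, 41.9]
force: [0.1, 0.2, -0.0]
gripper_width: 91.0
gripper_force: 0.0
```

```bash
python3 snap.py f1; python3 - <<'E'
from h import *
a=cv2.imread("pics/f1.png"); D=np.load("pics/f1.npy",allow_pickle=True).item(); C=D["c"]; cx,cy,h,n=524,-1.5,45,450
src=np.float32([proj(0,(cx+a_,cy+b,69),C) for a_,b in((h,h),(h,-h),(-h,-h),(-h,h))])
cv2.imwrite("pics/v7.png",cv2.warpPerspective(a,cv2.getPerspectiveTransform(src,np.float32([(0,0),(n,0),(n,n),(0,n)])),(n,n),flags=cv2.INTER_CUBIC))
E
```

```text
21.9667 [523.5  -2.7 138.2] [ 1.799e+02 -1.000e-01  4.190e+01] [-0.3  0.2 -1.1]
```

View pics/v7.png

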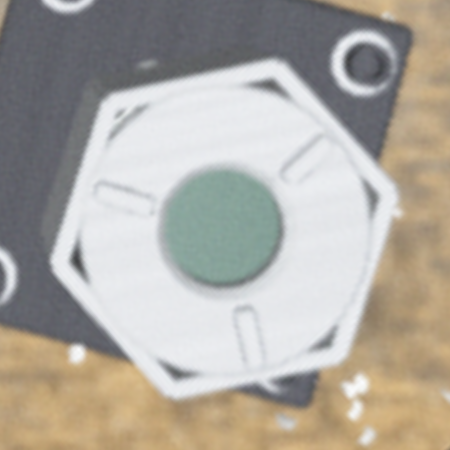

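The ring sits level with a rib at about 72°, matching the tool's final angle. It turned about 62° from the gaps and did not spring back.

```bash
python3 -c "
from workcell import job_done; print(job_done())"
```

```text
the job is handed in; nothing more can be done
None
```

The glass is in its bore and the ring is on it with its lugs through the gaps, turned about 62° clockwise to an estimated 8–14 N on the glass (snug is 6–18 N; worked out from the turn past the bite, not measured); everything is released and the job was handed in at about 22 s.

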